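# Load the drilling cradles with their offcut blocks

## Task

Get the three plain offcut blocks that lie in front of the cradles ready for drilling: put each one flat down into the recess of the plywood cradle made for its size - the squarish block in the square cradle, the longest block in the longest cradle, the smallest block in the smallest cradle. Leave the pack of shims and the roll of tape where they lie.

Things in the scene. Friction and masses are not known exactly. Their poses are not given: they have to be found in the camera images.
- block_square_mid (a point): plain pale wooden offcut block, the squarish, tallest one, 55 wide x 55 long x 36 mm high; origin at its centre, 18 mm above its underside; x axis across its width, y along its length, z up at the start. Weighs under 0.1 kg, does not tip when gripped
- block_long_mid (a point): plain pale wooden offcut block, the longest one, 45 wide x 85 long x 30 mm high; origin at its centre, 15 mm above its underside; x axis across its width, y along its length, z up at the start. Weighs under 0.1 kg, does not tip when gripped
- block_short_mid (a point): plain pale wooden offcut block, the smallest and flattest one, 40 wide x 60 long x 22 mm high; in its cradle its top stands 16 mm above the cradle's rim, so grip its upper half to keep the fingers off the rim; origin at its centre, 11 mm above its underside; x axis across its width, y along its length, z up at the start. Weighs under 0.1 kg, does not tip when gripped
- cradle_square: low pale plywood drilling cradle 91 wide x 91 long mm, 10 mm thick, screwed down to the bench (brass screw at each corner), with a dark-floored rectangular recess 71 x 71 mm, 6 mm deep (floor 4 mm above the bench), open at the top; origin at the centre of its underside, x along its width, y along its length, z up. It is for the squarish block (55 x 55 mm); 8 mm play all round when that block is centred and its sides are parallel to the recess
- cradle_long: low pale plywood drilling cradle 81 wide x 121 long mm, 10 mm thick, screwed down to the bench (brass screw at each corner), with a dark-floored rectangular recess 61 x 101 mm, 6 mm deep (floor 4 mm above the bench), open at the top; origin at the centre of its underside, x along its width, y along its length, z up. It is for the longest block (45 x 85 mm); 8 mm play all round when that block is centred and its sides are parallel to the recess
- cradle_short: low pale plywood drilling cradle 76 wide x 96 long mm, 10 mm thick, screwed down to the bench (brass screw at each corner), with a dark-floored rectangular recess 56 x 76 mm, 6 mm deep (floor 4 mm above the bench), open at the top; origin at the centre of its underside, x along its width, y along its length, z up. It is for the smallest block (40 x 60 mm); 8 mm play all round when that block is centred and its sides are parallel to the recess
- shims_mid (a point): loose pack of thin dark-brown wooden shims in a rubber band, 38 x 93 x 31 mm, not one of the blocks, to be left alone; origin at its centre, y along its length. (Other wooden pieces and tools farther back, beyond the cradles, are not part of the job)
- tape_mid (a point): small loose roll of pale masking tape lying flat, 68 mm across, 18 mm high, to be left alone; origin at its centre. (Surroundings: tall panels with projecting wings stand on the bench to the right of the work, about y < -0.05 m from x = 0.4 m on, and to the left, about y > 0.45 m; keep the arm clear of them, above all when swinging in from the side)

How it is judged:
By the outcome, as a careful person would: the job done as asked, in the order asked, and still so for the second after the job is handed in, with the robot touching nothing.
It also fails if it takes over 80 s, if anything falls off the work surface, if the arm or the gripper's body presses on something with over 40 N, if the wrist force passes 120 N, or if a joint passes its speed limit or range.

## Robot

A 7-joint arm with a two-finger parallel gripper is mounted at the origin on a cart in front of the work surface, level with it; the furniture and walls round the work are solid. World frame = base frame: x ahead of the robot, y to its left, z up, the work surface at z = 0. Lengths are in m, angles in degrees, forces in N, time in s.
With the tool pointing down it reaches from about 0.35 to 0.9 m from the base axis. Payload 19.9 kg.
Tool frame: the origin (TCP) lies at the very end of the fingers, on their centre line; the grasp point (between the pads) lies grip_depth behind it (grip_depth is the distance from the TCP to the grasp point, in m); z points along the fingers, y is the line along which they close (so a half turn about z gives the same grasp; the last joint's range is limited). The gripper opens to 85 mm and grips with 20 to 120 N. Pads are 22 mm wide; open, the fingers measure 114 mm over their backs; the gripper's body (76 mm by 85 mm) begins 54 mm behind the grasp point. The pads swing forward as they close: fully open they stand 13 mm farther back than shut.
Start: joints at [61.622, 23.915, -0.59, 92.452, 0.269, 63.638, -3.037], TCP at [0.274, -0.562, 0.231] pointing down, gripper open.
Joint ranges: [-161.28, 161.28], [-22.2, 115.67], [-73.04, 71.86], [3.21, 147.25], [-68.34, 248.33], [10.77, 114.83], [-161.83, 161.83]. Speed limits (degrees/s): [108.29, 108.29, 136.94, 136.94, 172.46, 172.46, 172.46].

## Interface

Orientations are given as [roll, pitch, yaw] about the fixed x, y, z axes, in that order (R = Rz(yaw) Ry(pitch) Rx(roll)).
In Python, from workcell import get_state, capture, close_job, grip_depth gives the robot as it stands.
- The arm moves only by the tool carry_out, never from a script. Its argument "targets" is a list of rows, each a list of 6 numbers: the shift along the tool's x, y, z in m, then the turn, a rotation vector about the tool's x, y, z in rad. In form: [[dx, dy, dz, wx, wy, wz], ...]. A call has 1 to 12 rows; each row shifts and turns the commanded pose from where the row before left it, along the tool's axes as they then stand; what a row does not reach is not made up. A row lasts 1/12 s, in which the tool goes at most 41.7 mm and 7.16 degrees, less where a joint would pass 70% of its speed; a pose out of reach is approached as far as the arm can. A call with a gripper value outside its range is refused whole. "gripper" is the opening, from 0 (shut) to 1 (fully open), set as the call begins (left out, the last holds). The fingers move at their own pace and stop on an object; "force" is the grip in N (left out, the last holds). Time passes only in rows, so rows that do not move let the fingers close. It gives the time, the measured TCP pose, the force, the opening and the grip force at its end, in the units of the state.
- get_state(): the state, without advancing time (a new reading comes with each control period).
- capture(name): name is "scene" or "top"; returns a dict with "image" (384x512x3 uint8, blue, green, red), "fx", "fy", "cx", "cy" (pixels), "R" (3x3) and "t" (3): a world point X has camera coordinates R X + t. Camera axes: x right, y down, z forward; pixel columns grow to the right and rows downward; lengths in m; the calibration is good to about 2 mm. A picture is of the moment at which its call begins. There is no depth.
- close_job(): hands the job in; it is judged then, once.
The state is a dict: "clock": time; "qpos": joint angles; "dq": joint speeds; "tau": joint torques, N m; "position": TCP position; "orientation": TCP orientation; "contact_force": force on the tool from outside, world axes, zero at the start; "torque": the same for the moment, N m; "opening": opening from 0.0 (shut) to 1.0 (fully open); "gripper_force": force on a finger pad.
Only numpy, scipy, OpenCV 4.12 (cv2) and the standard library are available. Lean on these libraries where they do the work, as an engineer would, in place of code of your own. Each camera call takes 0.05 s, during which the arm holds its last target. There are 200 camera calls.

## Working session

There is one attempt and no reset: what is moved stays moved. The work goes in short steps, Python scripts to look and compute and a tool call to move; the robot and the scene stay as the last step left them, time stands still between calls to the robot, and variables do not carry over. Pictures are saved under pics/ and viewed, at most 14 in all, crops included, and the job is handed in when it is done.

Besides the shell and the picture viewer there is one more tool, called after "Emit:" as a command line: name --pt "numbers of a row" for each row, then --argument value for the rest. carry_out: Moves the arm, as the interface text tells. Its arguments: {"type":"object","properties":{"targets":{"type":"array","items":{"type":"array","items":{"type":"number"}}},"gripper":{"type":"number"},"force":{"type":"number"}},"required":["targets"]}

```bash
mkdir -p pics; ls
python3 - <<'E'
from workcell import *
import cv2
print(get_state(), grip_depth)
for n in("scene","top"):
    c=capture(n); cv2.imwrite(f"pics/{n}0.png",c["image"]); print({k:v for k,v in c.items() if k!="image"})
E
```

```text
pics
{'clock': 0.0, 'qpos': array([61.62164321, 23.94767641, -0.58878455, 92.48526584,  0.27028726,
       63.63829744, -3.03649925]), 'dq': array([ 0.03848106, -0.03378933, -0.11886608,  0.0492075 , -0.06280184,
       -0.06457955,  0.05269243]), 'tau': array([-6.06718481e-05, -8.64418817e+01,  6.78754728e-01, -4.34898841e+01,
        1.90770527e-02,  7.39429408e-03,  5.38580900e-05]), 'position': array([ 0.27380782, -0.56144626,  0.23066625]), 'orientation': array([-1.79930390e+02,  6.74447683e-03,  2.60002761e+01]), 'contact_force': array([-0.72441082,  0.35235791, -0.35048188]), 'torque': array([ 0.02910963, -0.00955429, -0.02625537]), 'gripper_force': 0.0, 'opening': 0.9986825215327727} 0.0187
{'fx': 368.322619203876, 'fy': 368.322619203876, 'cx': 260.1035080093354, 'cy': 187.9340396658442, 'R': array([[ 0.81455824,  0.58004652,  0.00639621],
       [ 0.27987174, -0.38331741, -0.88019292],
       [-0.50810106,  0.71875851, -0.47457299]]), 't': array([-0.56431699, -0.02871069,  0.96552643])}
{'fx': 446.05793264536067, 'fy': 446.05793264536067, 'cx': 249.2603484726226, 'cy': 193.83469631950726, 'R': array([[ 0.02016821, -0.99978532,  0.00474959],
       [-0.99743845, -0.0204465 , -0.06854543],
       [ 0.06862783, -0.00335498, -0.99763669]]), 't': array([0.20752359, 0.53148029, 0.85144182])}
```

View pics/top0.png

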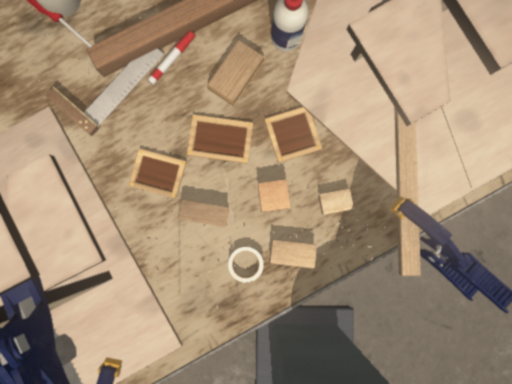

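View pics/scene0.png

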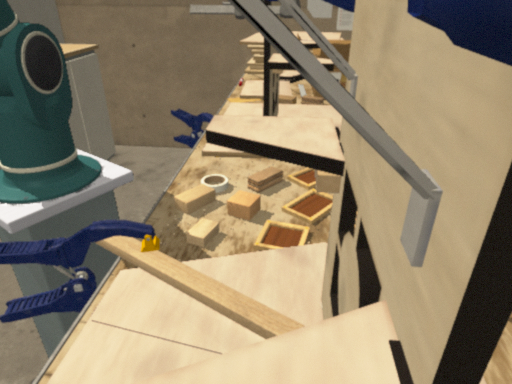

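The top view shows the long block at ~(293,250), the square one at (273,192) and the short one at (336,200). The cradles are long (220,138), short (158,172) and square (293,134). The shims are at (204,207) and the tape at (246,264).

Run:
```python
import cv2
im=cv2.imread("pics/top0.png")[95:290,120:370]
cv2.imwrite("pics/crop0.png",cv2.resize(im,None,fx=3,fy=3,interpolation=cv2.INTER_CUBIC))
h=cv2.cvtColor(cv2.imread("pics/top0.png"),cv2.COLOR_BGR2HSV)
for n,(u,v) in dict(sq=(273,197),sqfront=(273,208),lo=(293,250),lof=(293,264),sh=(336,200),shf=(336,211),rec=(220,138),rim=(192,138),rec2=(293,134),bench=(230,230),shadow=(270,172),bench2=(320,225)).items(): print(n,h[v,u])
```

```text
sq [ 15 106 229]
sqfront [ 16 106 234]
lo [ 16  92 214]
lof [ 18  88 227]
sh [ 19  78 231]
shf [ 18  82 227]
rec [ 11 139 125]
rim [ 17 108 215]
rec2 [ 11 128 132]
bench [ 18  74 204]
shadow [ 18  79 133]
bench2 [ 17  88 165]
```

View pics/crop0.png

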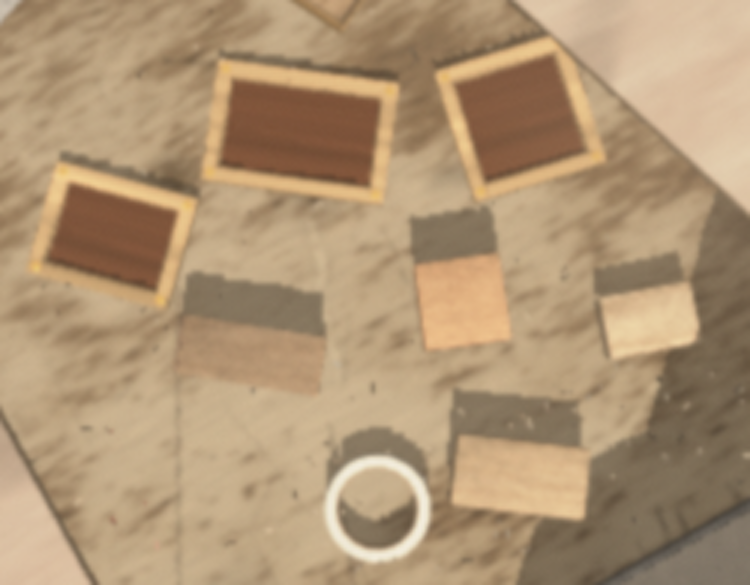

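The crop (3x, origin (120,95)) shows clean block tops: square (415,260)-(511,345), short (600,285)-(699,358) and long (455,436)-(590,520). The dark recesses are distinct too. Next I compute poses.

```bash
cat > h.py <<'E'
import cv2, numpy as np
from workcell import *
def ray(c,p,z):
    K=np.array([[c["fx"],0,c["cx"]],[0,c["fy"],c["cy"]],[0,0,1]])
    p=np.asarray(p,float).reshape(-1,2)
    d=np.c_[p,np.ones(len(p))]@np.linalg.inv(K).T@c["R"]
    o=-c["R"].T@c["t"]
    return (o+d*((z-o[2])/d[:,2])[:,None])[:,:2]
def rect(P):
    (x,y),(w,h),a=cv2.minAreaRect((P*1000).astype(np.float32))
    b=cv2.boxPoints(((x,y),(w,h),a)); e=[b[1]-b[0],b[2]-b[1]]
    l=max(e,key=np.linalg.norm); ang=np.degrees(np.arctan2(l[1],l[0]))%180
    return f"xy {x:.0f} {y:.0f} mm, size {w:.0f}x{h:.0f}, long axis {ang:.1f} deg"
def recesses(c):
    h=cv2.cvtColor(c["image"],cv2.COLOR_BGR2HSV)
    m=cv2.inRange(h,(6,115,60),(14,255,170)); m=cv2.morphologyEx(m,cv2.MORPH_OPEN,np.ones((3,3)))
    for k in cv2.findContours(m,0,1)[0]:
        if cv2.contourArea(k)>300 and k[:,0,1].max()<210: print("rec",k[:,0].mean(0).astype(int),rect(ray(c,k,.007)))
def block(c,p0,r,z):
    g=np.full(c["image"].shape[:2],2,np.uint8)*0
    u,v,w,h=r; g[v:v+h,u:u+w]=3; cv2.circle(g,p0,7,1,-1)
    cv2.grabCut(c["image"],g,None,np.zeros((1,65)),np.zeros((1,65)),5,cv2.GC_INIT_WITH_MASK)
    m=((g==1)|(g==3)).astype(np.uint8); m=cv2.morphologyEx(m,cv2.MORPH_OPEN,np.ones((5,5)))
    k=max(cv2.findContours(m,0,1)[0],key=cv2.contourArea); print("blk",rect(ray(c,k,z)))
E
python3 - <<'E'
from h import *
c=capture("top"); s=capture("scene")
recesses(c)
block(c,(274,195),(252,172,45,44),.036); block(c,(293,254),(264,236,58,38),.030); block(c,(336,202),(314,185,46,34),.022)
o=np.array([120,95])
for q,z in (([(415,260),(500,253),(511,340),(428,350)],.036),([(458,436),(590,448),(584,520),(452,504)],.03),([(602,297),(690,283),(699,340),(610,356)],.022)):
    print("hand",rect(ray(c,np.array(q)/3+o,z)))
P=[np.array([[k["fx"],0,k["cx"]],[0,k["fy"],k["cy"]],[0,0,1]])@np.c_[k["R"],k["t"]] for k in (c,s)]
X=cv2.triangulatePoints(*P,np.array([[402.],[208]]),np.array([[150.],[243]])); print("clamp",X[:3,0]/X[3,0])
E
```

```text
rec [156 173] xy 565 401 mm, size 74x53, long axis 76.1 deg
rec [219 138] xy 636 279 mm, size 99x58, long axis 83.3 deg
rec [292 133] xy 650 134 mm, size 68x69, long axis 108.5 deg
blk xy 525 171 mm, size 55x54, long axis 8.9 deg
blk xy 413 132 mm, size 84x46, long axis 84.5 deg
blk xy 516 49 mm, size 41x60, long axis 100.6 deg
hand xy 525 171 mm, size 58x54, long axis 8.0 deg
hand xy 413 132 mm, size 84x46, long axis 85.8 deg
hand xy 515 49 mm, size 38x59, long axis 100.2 deg
clamp [ 0.50498535 -0.06781366  0.04955007]
```

Emit:
carry_out --pt "0 -0.037 -0.017 0 0 0" --pt "0 -0.037 -0.017 0 0 0" --pt "0 -0.037 -0.017 0 0 0" --pt "0 -0.037 -0.017 0 0 0" --pt "0 -0.037 -0.017 0 0 0" --pt "0 -0.037 -0.017 0 0 0" --pt "0 0 0 0 0 0" --gripper 1

```text
clock: 0.78
position: [0.175, -0.359, 0.3368]
orientation: [179.7, -0.0, 26.0]
contact_force: [1.7, -1.7, 1.3]
opening: 1.0
gripper_force: 0.0
```

Emit:
carry_out --pt "0.02 0 0 0 0 -0.05" --pt "0.04 0 0 0 0 -0.1" --pt "0.04 0 0 0 0 -0.1" --pt "0.04 0 0 0 0 -0.1" --pt "0.04 0 0 0 0 -0.1" --pt "0.04 0 0 0 0 -0.1" --pt "0.04 0 0 0 0 -0.1" --pt "0.04 0 0 0 0 -0.1" --pt "0.04 0 0 0 0 -0.1" --pt "0.04 0 0 0 0 -0.1" --pt "0.04 0 0 0 0 -0.1" --pt "0.04 0 0 0 0 -0.1"

```text
clock: 1.78
position: [0.4198, 0.0018, 0.3331]
orientation: [-180.0, -0.0, 92.2]
contact_force: [1.6, 0.7, -0.4]
opening: 0.999
gripper_force: 0.0
```

```bash
cat >> h.py <<'E'
def delta(x,y,z,yaw,p=None,yaw0=None):
    s=get_state(); a=np.radians(s["orientation"][2] if yaw0 is None else yaw0); p=s["position"] if p is None else np.array(p)
    d=np.array([x,y,z])-p; t=((yaw-np.degrees(a)+90)%180)-90
    print("shift %.4f %.4f %.4f turn wz %.4f"%(d@[np.cos(a),np.sin(a),0],d@[np.sin(a),-np.cos(a),0],-d[2],-np.radians(t)), "rows", np.linalg.norm(d)/.04)
E
python3 -c "
from h import *
delta(.525,.171,.12,98)"
```

```text
shift 0.1650 0.1117 0.2131 turn wz -0.1008 rows 7.293521224209841
```

Emit:
carry_out --pt "0.0206 0.014 0.0266 0 0 0" --pt "0.0206 0.014 0.0266 0 0 0" --pt "0.0206 0.014 0.0266 0 0 0" --pt "0.0206 0.014 0.0266 0 0 0" --pt "0.0206 0.014 0.0266 0 0 0" --pt "0.0206 0.014 0.0266 0 0 0" --pt "0.0206 0.014 0.0266 0 0 0" --pt "0.0206 0.014 0.0266 0 0 -0.1" --pt "0 0 0 0 0 0" --pt "0 0 0 0 0 0" --pt "0 0 0 0 0 0"

```text
clock: 2.7
position: [0.5257, 0.1679, 0.1206]
orientation: [-180.0, -0.0, 97.6]
contact_force: [0.2, 0.4, 0.7]
opening: 0.997
gripper_force: 0.0
```

```bash
python3 -c "
from h import *
print(get_state()['position'],get_state()['orientation'])
delta(.525,.171,.012,98)
c=capture('top');cv2.imwrite('pics/a1.png',cv2.resize(c['image'][95:290,180:370],None,fx=3,fy=3))"
```

```text
[0.52566736 0.16792816 0.12057377] [-1.79968143e+02 -2.72215280e-02  9.75839661e+01]
shift 0.0031 -0.0003 0.1086 turn wz -0.0073 rows 2.715481617187664
```

View pics/a1.png

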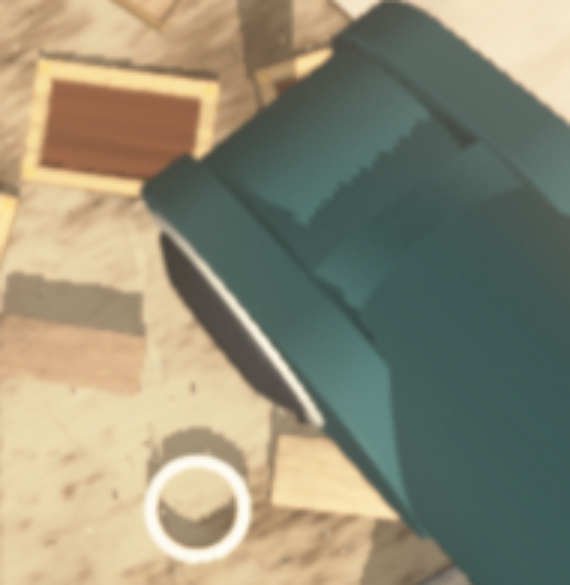

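The arm hides the block in the top view, but the long block, tape and shims have not moved. I descend on the measured position.

Emit:
carry_out --pt "0.003 0 0.028 0 0 0" --pt "0 0 0.028 0 0 0" --pt "0 0 0.028 0 0 0" --pt "0 0 0.0246 0 0 0" --pt "0 0 0 0 0 0" --pt "0 0 0 0 0 0"

```text
clock: 3.25
position: [0.5255, 0.1703, 0.0128]
orientation: [-180.0, 0.0, 97.6]
contact_force: [0.5, -0.3, 0.2]
opening: 0.998
gripper_force: 0.0
```

Emit:
carry_out --pt "0 0 0 0 0 0" --pt "0 0 0 0 0 0" --pt "0 0 0 0 0 0" --pt "0 0 0 0 0 0" --pt "0 0 0 0 0 0" --pt "0 0 0 0 0 0" --pt "0 0 0 0 0 0" --pt "0 0 0 0 0 0" --pt "0 0 0 0 0 0" --pt "0 0 0 0 0 0" --pt "0 0 0 0 0 0" --pt "0 0 0 0 0 0" --gripper 0 --force 30

```text
clock: 4.25
position: [0.5264, 0.1708, 0.0137]
orientation: [179.9, 0.0, 97.6]
contact_force: [-2.2, -1.8, 13.9]
opening: 0.639
gripper_force: 29.2
```

Emit:
carry_out --pt "0 0 -0.03 0 0 0" --pt "0 0 -0.03 0 0 0" --pt "0 0 0 0 0 0" --pt "0 0 0 0 0 0"

```text
clock: 4.58
position: [0.5267, 0.1709, 0.0742]
orientation: [179.8, -0.0, 97.6]
contact_force: [0.1, 0.4, -2.0]
opening: 0.635
gripper_force: 34.7
```

```bash
python3 -c "
from h import *
s=get_state();print(s['position'],s['orientation'])
delta(.650,.134,.072,108.5)
c=capture('scene');cv2.imwrite('pics/a2.png',cv2.resize(c['image'][150:280,140:360],None,fx=3,fy=3))"
```

```text
[0.52666107 0.1709094  0.0742216 ] [ 1.79774133e+02 -5.25078333e-03  9.75879301e+01]
shift -0.0529 0.1174 0.0022 turn wz -0.1905 rows 3.2190575642171995
```

View pics/a2.png

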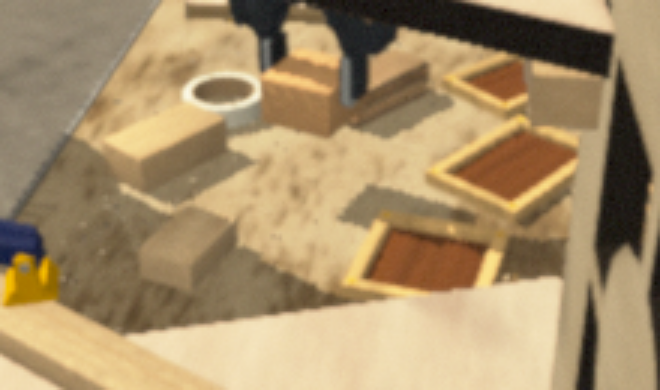

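The square block hangs level in the fingers. Before carrying it to the square cradle I check how high the panel edge is beside it: scene about (328,247), top about (290,95).

Run:
```python
from h import *
c=capture("top"); s=capture("scene")
cv2.imwrite("pics/s3.png",cv2.resize(s["image"][60:384,100:512],None,fx=1.9,fy=1.8))
P=[np.array([[k["fx"],0,k["cx"]],[0,k["fy"],k["cy"]],[0,0,1]])@np.c_[k["R"],k["t"]] for k in (c,s)]
# top-view points on the panel edge, at candidate heights, seen in scene
for q in ((290,95),(345,150),(395,205),(408,122)):
  for z in (0,.05,.1,.15,.2,.3):
    x,y=ray(c,q,z)[0]; p=P[1]@[x,y,z,1]; print(q,z,(round(x,3),round(y,3)),(p[:2]/p[2]).round() if p[2]>0 else None)
```

```text
(290, 95) 0 (np.float64(0.73), np.float64(0.14)) [319. 253.]
(290, 95) 0.05 (np.float64(0.715), np.float64(0.145)) [315. 227.]
(290, 95) 0.1 (np.float64(0.7), np.float64(0.149)) [312. 200.]
(290, 95) 0.15 (np.float64(0.686), np.float64(0.154)) [307. 172.]
(290, 95) 0.2 (np.float64(0.671), np.float64(0.158)) [303. 143.]
(290, 95) 0.3 (np.float64(0.641), np.float64(0.168)) [294.  82.]
(345, 150) 0 (np.float64(0.62), np.float64(0.028)) [237. 262.]
(345, 150) 0.05 (np.float64(0.612), np.float64(0.039)) [236. 235.]
(345, 150) 0.1 (np.float64(0.603), np.float64(0.05)) [235. 207.]
(345, 150) 0.15 (np.float64(0.594), np.float64(0.061)) [235. 178.]
(345, 150) 0.2 (np.float64(0.586), np.float64(0.072)) [234. 148.]
(345, 150) 0.3 (np.float64(0.569), np.float64(0.094)) [233.  84.]
(395, 205) 0 (np.float64(0.512), np.float64(-0.072)) [154. 268.]
(395, 205) 0.05 (np.float64(0.51), np.float64(-0.055)) [156. 240.]
(395, 205) 0.1 (np.float64(0.507), np.float64(-0.039)) [159. 211.]
(395, 205) 0.15 (np.float64(0.505), np.float64(-0.022)) [162. 181.]
(395, 205) 0.2 (np.float64(0.502), np.float64(-0.006)) [165. 151.]
(395, 205) 0.3 (np.float64(0.497), np.float64(0.027)) [172.  85.]
(408, 122) 0 (np.float64(0.68), np.float64(-0.099)) [215. 322.]
(408, 122) 0.05 (np.float64(0.668), np.float64(-0.08)) [215. 286.]
(408, 122) 0.1 (np.float64(0.656), np.float64(-0.062)) [215. 250.]
(408, 122) 0.15 (np.float64(0.644), np.float64(-0.044)) [216. 213.]
(408, 122) 0.2 (np.float64(0.632), np.float64(-0.026)) [216. 176.]
(408, 122) 0.3 (np.float64(0.608), np.float64(0.01)) [217.  99.]
```

View pics/s3.png

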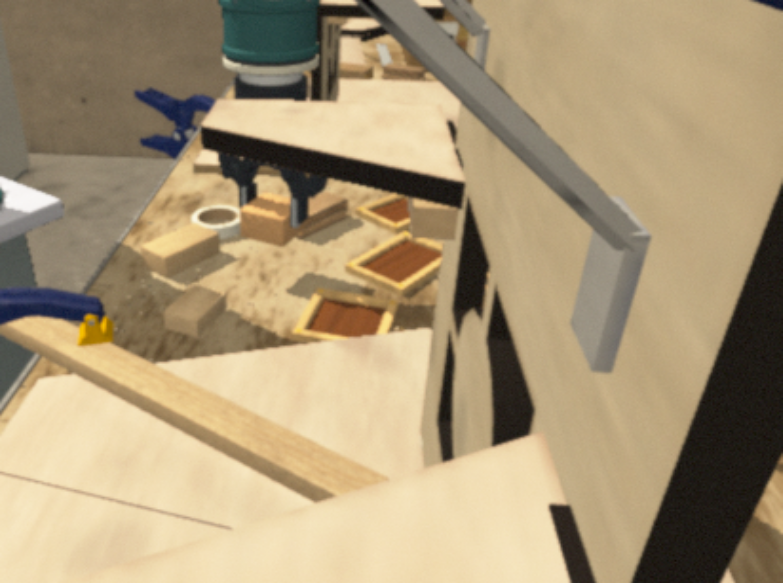

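Run:
```python
from h import *
c=capture("top"); s=capture("scene")
P=[np.array([[k["fx"],0,k["cx"]],[0,k["fy"],k["cy"]],[0,0,1]])@np.c_[k["R"],k["t"]] for k in (c,s)]
for q in ((410,122),(447,100),(352,50),(358,40)):
  for z in (.24,.28,.32):
    x,y=ray(c,q,z)[0]; p=P[1]@[x,y,z,1]; print(q,z,(round(x,3),round(y,3)),(p[:2]/p[2]).round())
```

```text
(410, 122) 0.24 (np.float64(0.622), np.float64(-0.015)) [215. 146.]
(410, 122) 0.28 (np.float64(0.613), np.float64(-0.0)) [215. 115.]
(410, 122) 0.32 (np.float64(0.603), np.float64(0.015)) [216.  83.]
(447, 100) 0.24 (np.float64(0.656), np.float64(-0.069)) [206. 165.]
(447, 100) 0.28 (np.float64(0.645), np.float64(-0.051)) [207. 129.]
(447, 100) 0.32 (np.float64(0.633), np.float64(-0.033)) [208.  93.]
(352, 50) 0.24 (np.float64(0.729), np.float64(0.071)) [310. 144.]
(352, 50) 0.28 (np.float64(0.713), np.float64(0.08)) [305. 114.]
(352, 50) 0.32 (np.float64(0.696), np.float64(0.09)) [300.  83.]
(358, 40) 0.24 (np.float64(0.744), np.float64(0.062)) [317. 149.]
(358, 40) 0.28 (np.float64(0.727), np.float64(0.072)) [311. 117.]
(358, 40) 0.32 (np.float64(0.71), np.float64(0.082)) [306.  85.]
```

Emit:
carry_out --pt "-0.0106 0.0235 0 0 0 -0.04" --pt "-0.0106 0.0235 0 0 0 -0.04" --pt "-0.0106 0.0235 0 0 0 -0.04" --pt "-0.0106 0.0235 0 0 0 -0.035" --pt "-0.0106 0.0235 0 0 0 -0.035" --pt "0 0 0 0 0 0" --pt "0 0 0 0 0 0"

```text
clock: 5.42
position: [0.6514, 0.1435, 0.0706]
orientation: [-179.9, -0.1, 108.4]
contact_force: [-0.7, 0.4, -0.7]
opening: 0.637
gripper_force: 34.6
```

```bash
python3 -c "
from h import *
s=get_state();print(s['position'],s['orientation'],s['contact_force'],s['opening'])
delta(.650,.134,.0185,108.5)
c=capture('scene');cv2.imwrite('pics/a3.png',cv2.resize(c['image'][60:280,140:400],None,fx=2.5,fy=2.5))"
```

```text
[0.65142151 0.1435163  0.07061578] [-1.79922788e+02 -5.02374578e-02  1.08448121e+02] [-0.67216958  0.36250785 -0.69312618] 0.6373081233105827
shift -0.0086 -0.0044 0.0521 turn wz -0.0009 rows 1.3249138926334527
```

View pics/a3.png

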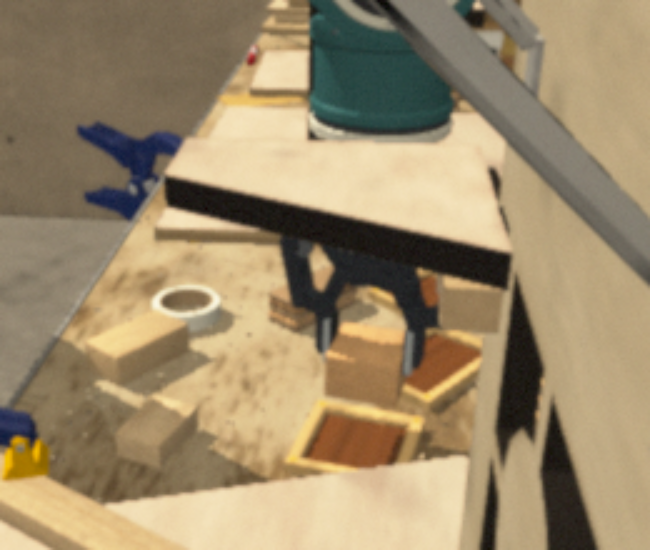

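The block is held over the square cradle and clear of the wing. I correct by about 9 mm, then lower it.

Emit:
carry_out --pt "-0.0086 -0.0044 0 0 0 0" --pt "0 0 0.02 0 0 0" --pt "0 0 0.016 0 0 0" --pt "0 0 0.012 0 0 0" --pt "0 0 0.0035 0 0 0" --pt "0 0 0 0 0 0" --pt "0 0 0 0 0 0"

```text
clock: 6.05
position: [0.6498, 0.1346, 0.0206]
orientation: [180.0, -0.0, 108.5]
contact_force: [0.0, -0.2, -0.1]
opening: 0.636
gripper_force: 34.6
```

Emit:
carry_out --pt "0 0 0 0 0 0" --pt "0 0 0 0 0 0" --pt "0 0 0 0 0 0" --pt "0 0 0 0 0 0" --pt "0 0 0 0 0 0" --pt "0 0 0 0 0 0" --pt "0 0 0 0 0 0" --pt "0 0 0 0 0 0" --pt "0 0 0 0 0 0" --pt "0 0 0 0 0 0" --gripper 1

```text
clock: 6.88
position: [0.6498, 0.1343, 0.0204]
orientation: [-180.0, -0.0, 108.5]
contact_force: [0.5, -0.1, -0.2]
opening: 1.0
gripper_force: 0.0
```

Emit:
carry_out --pt "0 0 -0.025 0 0 0" --pt "0 0 -0.025 0 0 0" --pt "0 0 -0.025 0 0 0" --pt "0 0 -0.025 0 0 0" --pt "0 0 0 0 0 0"

```text
clock: 7.3
position: [0.6518, 0.1351, 0.1253]
orientation: [179.7, 0.0, 108.5]
contact_force: [-0.7, -0.4, 0.7]
opening: 0.998
gripper_force: 0.0
```

```bash
python3 -c "
from h import *
s=get_state();print(s['position'],s['orientation'],s['contact_force'],s['opening'])
delta(.413,.132,.12,85)"
```

```text
[0.65176451 0.13507127 0.12534631] [1.79658049e+02 3.40272794e-02 1.08505769e+02] [-0.70235485 -0.35936061  0.67077693] 0.9984907458332488
shift 0.0729 -0.2274 0.0053 turn wz 0.4103 rows 5.971102608196965
```

Emit:
carry_out --pt "0.0104 -0.0325 0 0 0 0" --pt "0.0104 -0.0325 0 0 0 0" --pt "0.0104 -0.0325 0 0 0 0" --pt "0.0104 -0.0325 0 0 0 0" --pt "0.0104 -0.0325 0 0 0 0" --pt "0.0104 -0.0325 0 0 0 0" --pt "0.0104 -0.0325 0 0 0 0" --pt "0 0 0 0 0 0.103" --pt "0 0 0 0 0 0.103" --pt "0 0 0 0 0 0.103" --pt "0 0 0 0 0 0.103" --pt "0 0 0 0 0 0"

```text
clock: 8.3
position: [0.411, 0.1311, 0.1205]
orientation: [180.0, 0.0, 84.6]
contact_force: [-0.5, -0.2, -1.3]
opening: 0.999
gripper_force: 0.0
```

```bash
python3 -c "
from h import *
s=get_state();print(s['position'],s['orientation'],s['contact_force'],s['opening'])
delta(.413,.132,.009,85)
c=capture('top'); cv2.imwrite('pics/t4.png',cv2.resize(c['image'][95:290,120:370],None,fx=3,fy=3)); recesses(c); block(c,(292,134),(272,112,44,44),.040)"
```

```text
[0.41100159 0.13111491 0.1205176 ] [1.79972084e+02 3.49085661e-03 8.46098243e+01] [-0.53444579 -0.23426443 -1.27498914] 0.9986646754011597
shift 0.0011 0.0019 0.1115 turn wz -0.0068 rows 2.7884753462093976
rec [157 173] xy 565 401 mm, size 74x53, long axis 76.2 deg
rec [219 138] xy 636 279 mm, size 99x58, long axis 83.4 deg
blk xy 644 137 mm, size 71x69, long axis 19.2 deg
```

View pics/t4.png

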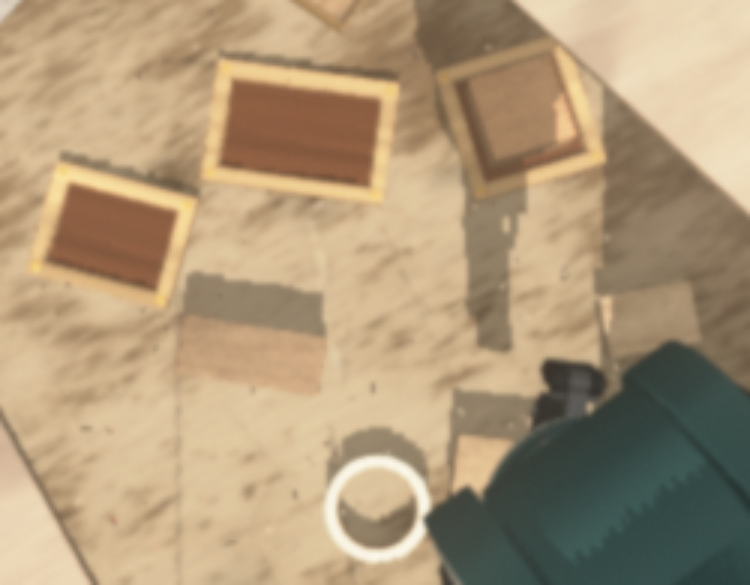

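The square block sits flat and parallel inside its recess (crop ~(520,110)), with dark floor visible on its near and left sides. I go on to the long block.

Emit:
carry_out --pt "0.001 0.002 0.028 0 0 0" --pt "0 0 0.028 0 0 0" --pt "0 0 0.028 0 0 0" --pt "0 0 0.0275 0 0 0" --pt "0 0 0 0 0 0" --pt "0 0 0 0 0 0"

```text
clock: 8.85
position: [0.4122, 0.1322, 0.0086]
orientation: [-179.8, 0.0, 85.1]
contact_force: [0.2, -0.3, 1.1]
opening: 0.999
gripper_force: 0.0
```

Emit:
carry_out --pt "0 0 0 0 0 0" --pt "0 0 0 0 0 0" --pt "0 0 0 0 0 0" --pt "0 0 0 0 0 0" --pt "0 0 0 0 0 0" --pt "0 0 0 0 0 0" --pt "0 0 0 0 0 0" --pt "0 0 0 0 0 0" --pt "0 0 0 0 0 0" --pt "0 0 0 0 0 0" --pt "0 0 0 0 0 0" --pt "0 0 0 0 0 0" --gripper 0 --force 30

```text
clock: 9.85
position: [0.4138, 0.1318, 0.0101]
orientation: [179.9, 0.0, 84.9]
contact_force: [-2.8, -2.5, 16.3]
opening: 0.52
gripper_force: 29.1
```

Emit:
carry_out --pt "0 0 -0.03 0 0 0" --pt "0 0 -0.03 0 0 0" --pt "0 0 -0.03 0 0 0" --pt "0 0 0 0 0 0" --pt "0 0 0 0 0 0"

```text
clock: 10.27
position: [0.4141, 0.1316, 0.1006]
orientation: [179.8, -0.0, 84.9]
contact_force: [1.0, -0.9, -0.5]
opening: 0.517
gripper_force: 33.6
```

```bash
python3 -c "
from h import *
s=get_state();print(s['position'],s['orientation'],s['contact_force'],s['opening'])
delta(.636,.279,.09,83.3)"
```

```text
[0.41409959 0.13162815 0.1005759 ] [ 1.79783458e+02 -1.26217100e-02  8.48666668e+01] [ 1.01652973 -0.85170402 -0.53650617] 0.5169803829568058
shift 0.1666 0.2078 0.0106 turn wz 0.0273 rows 6.6647442441815095
```

Emit:
carry_out --pt "0.0208 0.026 0 0 0 0" --pt "0.0208 0.026 0 0 0 0" --pt "0.0208 0.026 0 0 0 0" --pt "0.0208 0.026 0 0 0 0" --pt "0.0208 0.026 0 0 0 0" --pt "0.0208 0.026 0 0 0 0" --pt "0.0208 0.026 0 0 0 0" --pt "0.0208 0.026 0 0 0 0" --pt "0 0 0 0 0 0.027" --pt "0 0 0 0 0 0" --pt "0 0 0 0 0 0"

```text
clock: 11.18
position: [0.6341, 0.2788, 0.0976]
orientation: [-179.9, 0.1, 83.4]
contact_force: [0.3, 0.4, -0.5]
opening: 0.516
gripper_force: 33.5
```

```bash
python3 -c "
from h import *
s=get_state();print(s['position'],s['orientation'],s['contact_force'],s['opening'])
delta(.636,.279,.016,83.3)"
```

```text
[0.63406189 0.27883458 0.09758816] [-1.79904990e+02  6.66972256e-02  8.34146688e+01] [ 0.34469463  0.39314629 -0.49106391] 0.5162704085423538
shift 0.0004 0.0019 0.0816 turn wz 0.0020 rows 2.040283519132891
```

Emit:
carry_out --pt "0 0.002 0.02 0 0 0" --pt "0 0 0.02 0 0 0" --pt "0 0 0.02 0 0 0" --pt "0 0 0.015 0 0 0" --pt "0 0 0.0065 0 0 0" --pt "0 0 0 0 0 0" --pt "0 0 0 0 0 0"

```text
clock: 11.77
position: [0.637, 0.2789, 0.0179]
orientation: [180.0, -0.0, 83.4]
contact_force: [-0.2, -0.5, 0.3]
opening: 0.515
gripper_force: 33.5
```

Emit:
carry_out --pt "0 0 0 0 0 0" --pt "0 0 0 0 0 0" --pt "0 0 0 0 0 0" --pt "0 0 0 0 0 0" --pt "0 0 0 0 0 0" --pt "0 0 0 0 0 0" --pt "0 0 0 0 0 0" --pt "0 0 0 0 0 0" --pt "0 0 0 0 0 0" --pt "0 0 0 0 0 0" --gripper 1

```text
clock: 12.6
position: [0.637, 0.2789, 0.0174]
orientation: [-180.0, -0.0, 83.4]
contact_force: [0.2, 0.3, -0.5]
opening: 0.999
gripper_force: 0.0
```

Emit:
carry_out --pt "0 0 -0.025 0 0 0" --pt "0 0 -0.025 0 0 0" --pt "0 0 -0.025 0 0 0" --pt "0 0 -0.025 0 0 0" --pt "0 0 0 0 0 0"

```text
clock: 13.02
position: [0.6388, 0.2801, 0.1226]
orientation: [179.7, -0.2, 83.3]
contact_force: [0.6, 1.2, 0.2]
opening: 0.994
gripper_force: 0.0
```

```bash
python3 -c "
from h import *
s=get_state();print(s['position'],s['orientation'],s['contact_force'],s['opening'])
delta(.516,.049,.12,100.4)"
```

```text
[0.6387912  0.28010741 0.12259375] [179.69842469  -0.19120048  83.34745161] [0.61192158 1.19836526 0.21282504] 0.9940151456458839
shift -0.2438 -0.0952 0.0026 turn wz -0.2976 rows 6.542889410918208
```

Emit:
carry_out --pt "-0.0305 -0.0119 0 0 0 0" --pt "-0.0305 -0.0119 0 0 0 0" --pt "-0.0305 -0.0119 0 0 0 0" --pt "-0.0305 -0.0119 0 0 0 0" --pt "-0.0305 -0.0119 0 0 0 0" --pt "-0.0305 -0.0119 0 0 0 0" --pt "-0.0305 -0.0119 0 0 0 0" --pt "-0.0305 -0.0119 0 0 0 0" --pt "0 0 0 0 0 -0.1" --pt "0 0 0 0 0 -0.1" --pt "0 0 0 0 0 -0.1" --pt "0 0 0 0 0 0"

```text
clock: 14.02
position: [0.5142, 0.0473, 0.1174]
orientation: [180.0, -0.0, 100.8]
contact_force: [0.6, -0.3, -0.7]
opening: 1.002
gripper_force: 0.0
```

```bash
python3 -c "
from h import *
s=get_state();print(s['position'],s['orientation'],s['contact_force'],s['opening'])
delta(.516,.049,.006,100.4)
a=capture('top')['image'][95:225,120:370];b=capture('scene')['image'][150:280,140:390]
cv2.imwrite('pics/t5.png',cv2.resize(cv2.vconcat([a,b]),None,fx=2.3,fy=2.3))"
```

```text
[0.51420015 0.0472998  0.11739493] [ 1.79993334e+02 -7.66256812e-03  1.00813845e+02] [ 0.60553359 -0.30465532 -0.67267961] 1.002141663633928
shift 0.0013 0.0021 0.1114 turn wz 0.0072 rows 2.7855610952466145
```

View pics/t5.png

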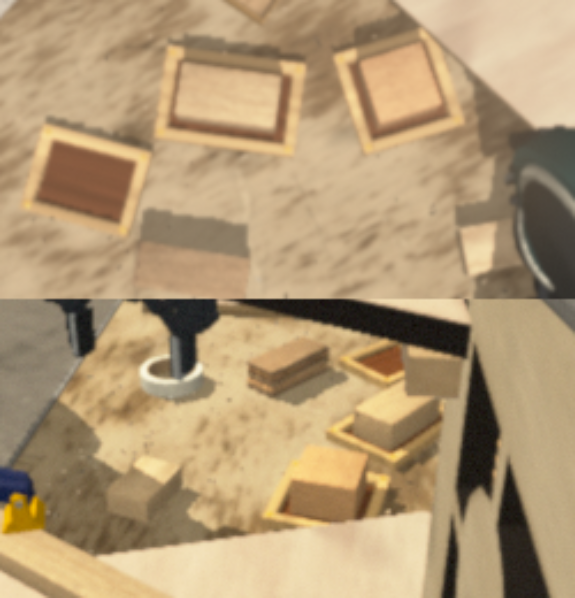

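Both placed blocks lie flat in their recesses: long at crop (228,95), square at (402,85). The short block is under the hand. I grip it now.

Emit:
carry_out --pt "0.001 0.002 0.028 0 0 0.007" --pt "0 0 0.028 0 0 0" --pt "0 0 0.028 0 0 0" --pt "0 0 0.02 0 0 0" --pt "0 0 0.008 0 0 0" --pt "0 0 0 0 0 0" --pt "0 0 0 0 0 0"

```text
clock: 14.7
position: [0.5162, 0.0493, 0.006]
orientation: [180.0, -0.0, 100.1]
contact_force: [-0.4, -0.3, 0.4]
opening: 0.997
gripper_force: 0.0
```

Emit:
carry_out --pt "0 0 0 0 0 0" --pt "0 0 0 0 0 0" --pt "0 0 0 0 0 0" --pt "0 0 0 0 0 0" --pt "0 0 0 0 0 0" --pt "0 0 0 0 0 0" --pt "0 0 0 0 0 0" --pt "0 0 0 0 0 0" --pt "0 0 0 0 0 0" --pt "0 0 0 0 0 0" --pt "0 0 0 0 0 0" --pt "0 0 0 0 0 0" --gripper 0 --force 30

```text
clock: 15.7
position: [0.5164, 0.0488, 0.0062]
orientation: [179.9, 0.0, 100.1]
contact_force: [-2.6, -1.8, 10.9]
opening: 0.459
gripper_force: 29.0
```

Emit:
carry_out --pt "0 0 -0.03 0 0 0" --pt "0 0 -0.03 0 0 0" --pt "0 0 -0.03 0 0 0" --pt "0 0 0 0 0 0" --pt "0 0 0 0 0 0"

```text
clock: 16.12
position: [0.5169, 0.0486, 0.097]
orientation: [179.8, 0.1, 100.1]
contact_force: [-0.4, -0.2, -0.2]
opening: 0.465
gripper_force: 31.6
```

```bash
python3 -c "
from h import *
s=get_state();print(s['position'],s['orientation'],s['contact_force'],s['opening'])
delta(.54,.34,.1,76)"
```

```text
[0.51690614 0.04863687 0.09700955] [1.79828652e+02 5.61731797e-02 1.00102512e+02] [-0.39033829 -0.17742934 -0.19152761] 0.4646709793202145
shift 0.2828 0.0738 -0.0030 turn wz 0.4207 rows 7.307305535147047
```

Emit:
carry_out --pt "0.0353 0.0092 0 0 0 0" --pt "0.0353 0.0092 0 0 0 0" --pt "0.0353 0.0092 0 0 0 0" --pt "0.0353 0.0092 0 0 0 0" --pt "0.0353 0.0092 0 0 0 0" --pt "0.0353 0.0092 0 0 0 0" --pt "0.0353 0.0092 0 0 0 0" --pt "0.0353 0.0092 0 0 0 0.105" --pt "0 0 0 0 0 0.105" --pt "0 0 0 0 0 0.105" --pt "0 0 0 0 0 0.105" --pt "0 0 0 0 0 0"

```text
clock: 17.12
position: [0.5381, 0.3398, 0.0943]
orientation: [-180.0, 0.1, 75.8]
contact_force: [0.4, 0.1, -0.2]
opening: 0.46
gripper_force: 31.7
```

```bash
python3 -c "
from h import *
s=get_state();print(s['position'],s['orientation'],s['contact_force'],s['opening'])
delta(.565,.401,.06,76)
a=capture('top')['image'];cv2.imwrite('pics/t6.png',cv2.resize(a[80:330,0:370],None,fx=2,fy=2))"
```

```text
[0.53811853 0.33983291 0.09434188] [-1.79953265e+02  7.22078477e-02  7.57981154e+01] [ 0.36659512  0.11453048 -0.16461338] 0.4600402587108197
shift 0.0659 0.0111 0.0343 turn wz -0.0035 rows 1.8780627749860852
```

View pics/t6.png

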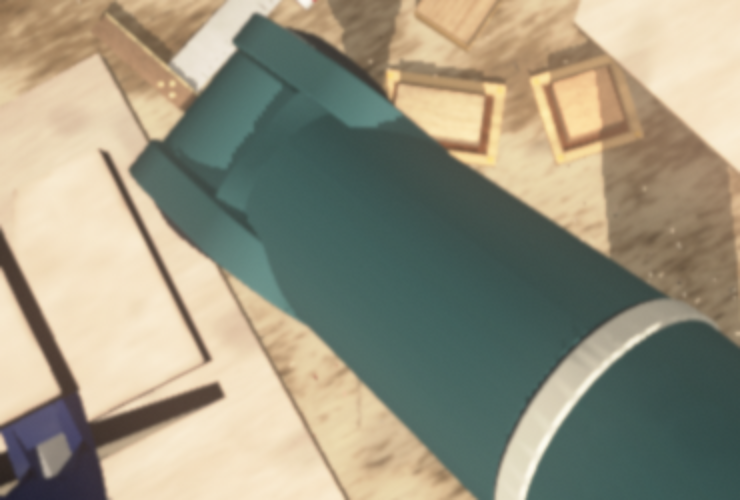

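Emit:
carry_out --pt "0.0165 0.0028 0 0 0 0" --pt "0.0165 0.0028 0 0 0 0" --pt "0.0165 0.0028 0 0 0 0" --pt "0.0165 0.0028 0 0 0 0" --pt "0 0 0 0 0 0" --pt "0 0 0 0 0 0"

```text
clock: 17.67
position: [0.5651, 0.4014, 0.0946]
orientation: [-179.9, 0.0, 76.3]
contact_force: [0.6, -1.1, 0.0]
opening: 0.458
gripper_force: 31.7
```

```bash
python3 -c "
from h import *
s=get_state();print(s['position'],s['orientation'],s['contact_force'],s['opening'])
delta(.565,.401,.012,76)
a=capture('scene')['image'];cv2.imwrite('pics/s7.png',cv2.resize(a[30:250,160:400],None,fx=2.7,fy=2.7))"
```

```text
[0.56506528 0.40138128 0.09455528] [-1.79942803e+02  2.83520539e-02  7.62903864e+01] [ 0.60322364 -1.05384205  0.04491221] 0.4579235773414144
shift -0.0004 0.0000 0.0826 turn wz 0.0051 rows 2.063904553598828
```

View pics/s7.png

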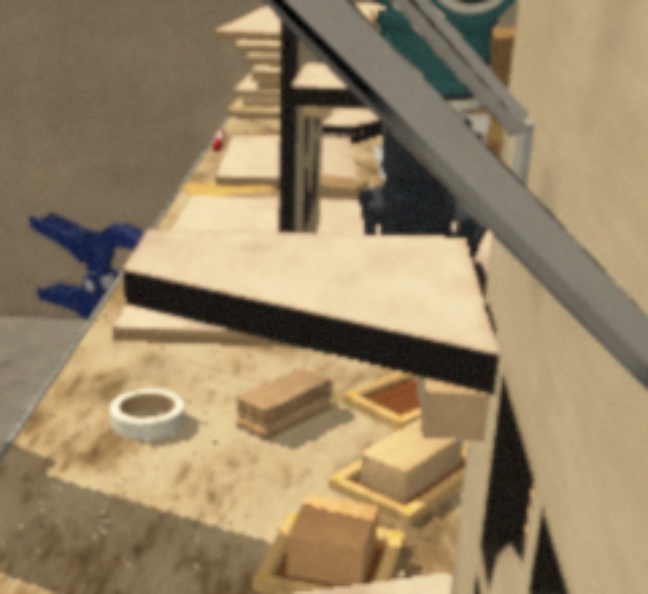

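The gripper is above the short cradle and no contact shows; the left wing is at crop (340,95). I lower in two stages.

Emit:
carry_out --pt "0 0 0.02 0 0 0.005" --pt "0 0 0.02 0 0 0" --pt "0 0 0.01 0 0 0" --pt "0 0 0 0 0 0"

```text
clock: 18.05
position: [0.5645, 0.3994, 0.043]
orientation: [-179.9, 0.2, 75.8]
contact_force: [0.3, -0.5, 0.1]
opening: 0.461
gripper_force: 31.7
```

Emit:
carry_out --pt "0 0 0.012 0 0 0" --pt "0 0 0.01 0 0 0" --pt "0 0 0.007 0 0 0" --pt "0 0 0.003 0 0 0" --pt "0 0 0 0 0 0" --pt "0 0 0 0 0 0"

```text
clock: 18.55
position: [0.5655, 0.4014, 0.0136]
orientation: [-180.0, -0.0, 75.8]
contact_force: [-0.8, -0.4, 0.2]
opening: 0.462
gripper_force: 31.7
```

Emit:
carry_out --pt "0 0 0 0 0 0" --pt "0 0 0 0 0 0" --pt "0 0 0 0 0 0" --pt "0 0 0 0 0 0" --pt "0 0 0 0 0 0" --pt "0 0 0 0 0 0" --pt "0 0 0 0 0 0" --pt "0 0 0 0 0 0" --pt "0 0 0 0 0 0" --pt "0 0 0 0 0 0" --gripper 1

```text
clock: 19.38
position: [0.5654, 0.4012, 0.0134]
orientation: [-180.0, -0.0, 75.8]
contact_force: [0.7, 0.3, -0.4]
opening: 1.0
gripper_force: 0.0
```

Emit:
carry_out --pt "0 0 -0.02 0 0 0" --pt "0 0 -0.025 0 0 0" --pt "0 0 -0.025 0 0 0" --pt "0 0 -0.025 0 0 0" --pt "0 0 -0.025 0 0 0" --pt "-0.025 -0.03 0 0 0 0" --pt "-0.025 -0.03 0 0 0 0" --pt "-0.025 -0.03 0 0 0 0" --pt "-0.025 -0.03 0 0 0 0" --pt "-0.025 -0.03 0 0 0 0" --pt "-0.025 -0.02 0 0 0 0" --pt "-0.025 0 0 0 0 0"

```text
clock: 20.38
position: [0.3539, 0.2732, 0.1334]
orientation: [-180.0, 0.0, 76.0]
contact_force: [0.4, 0.5, 0.5]
opening: 0.995
gripper_force: 0.0
```

```bash
python3 -c "
from h import *
s=get_state();print(s['position'],s['orientation'],s['contact_force'],s['opening'])
a=capture('top')['image'];cv2.imwrite('pics/t8.png',cv2.resize(a[95:290,120:370],None,fx=3,fy=3))"
```

```text
[0.35385148 0.27316329 0.1333831 ] [-1.79994321e+02  4.31854776e-02  7.60213118e+01] [0.39333346 0.46413006 0.51831509] 0.9950724565885668
```

View pics/t8.png

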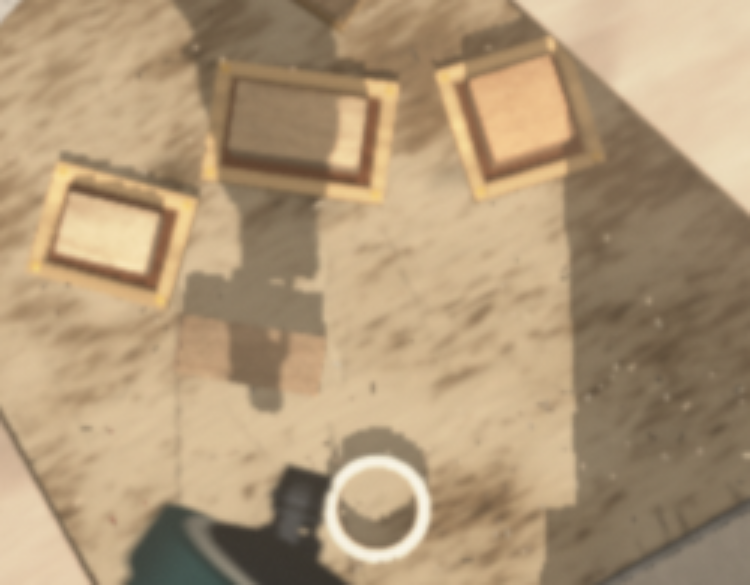

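All three blocks lie flat in their recesses: short at (108,235), long at (295,125) and square at (520,110). The shims and tape have not moved, and the gripper is clear of everything.

```bash
python3 -c "
from workcell import *
print(close_job())"
```

```text
the job is handed in; nothing more can be done
None
```

The square, long and short blocks each lie flat in the matching cradle, placed in that order. The shims and tape were not touched, and the job was handed in at about 20 s on the robot's clock.

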